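# Photograph a core sample on the camera stand

### The job

Photograph the core tube that lies on the camera stand's black mat: push against its side to roll it, without lifting it, to the white centre line under the ring light, so that it comes to rest lying along that line and never runs past it. Let go of it, then press the steel shutter button at the corner of the stand all the way down and let it come up again. Do not knock the camera or disturb the scale bar, the lens cap and the other things standing about.

Things in the scene. Friction and masses are not known exactly. Their poses are not given: they have to be found in the camera images.
- tube: Core tube lying on the mat: stone in a clear tube (44 mm diameter) with a blue cap at each end, on which it rolls (48 mm diameter, 26 mm long); 160 mm long, 0.5 kg. Origin at its centre, 24 mm above the mat; y along its length, x and z turn as it rolls. Starts 95 to 145 mm short (-x) of the line, at most 0.07 rad askew. Rolls easily: let go at 30 mm/s it runs on 2 mm, at 100 mm/s 20 mm.
- mark (a point): Middle of the white centre line (4 mm wide, 240 mm long) on the top of the black rubber mat, below the camera. The mat is 21 mm above the table, 360 (x) by 240 mm (y), centred here. y: along the line, towards the column; x: the way the tube has to roll; z up.
- stand: The fixed camera stand: a grey board 440 (x) by 360 (y) by 18 mm with the 3 mm mat on it; origin at the centre of the board's underside on the table, axes parallel to those of the mark. An aluminium column 40 mm square and 0.5 m tall stands at its +y edge (x 0, y 150 mm).
- camera: Camera head fixed over the mat: ring light, 110 mm diameter, 20 mm thick, its underside 150 mm above the mat, centred over the mark; above it lens and 52 mm square camera, up to 300 mm above the mat; a 30 mm wide arm runs to the column. An upright gripper will not fit beside it at the line: lean the gripper back (to -x). Origin and axes as the stand's.
- shutter (a joint): The shutter button: steel, 30 mm diameter, in a round collar of 46 mm on a 56 mm square black box on the board's corner at -x, -y of the stand (140 mm from its middle in y, 160 in x). Value in m: 0 when up, 0.006 fully down; sprung, about 5 N holds it fully down.
- shutter_top (a point): Centre of the shutter button's top face, 58 mm above the table (37 mm above the mat) when it is up; it moves down with the button, z up.
- scale_bar: A flat aluminium scale bar with black squares, 24 by 160 by 8 mm, lying loose on the mat beyond the centre line, roughly parallel to it; origin at the centre of its underside, y along its length. To be left alone.
- lens_cap: A loose black lens cap, 52 mm diameter, 10 mm thick, lying on the board near its -y edge; origin at the centre of its underside. To be left alone.
- spare_core: Another, identical core tube standing upright on the table beside the stand, 48 mm diameter, 160 mm tall; origin at the centre of its underside. Not to be used, to be left standing.
- wash_bottle: White wash bottle with a bent spout, 72 mm diameter, 195 mm tall, standing on the table; origin at the centre of its underside. To be left standing.
- burner: Aluminium spirit burner, 86 mm diameter, 104 mm tall, standing on the table; origin at the centre of its underside. To be left alone.
- blower: Black rubber air blower, 60 mm diameter, 115 mm tall, standing on the table; origin at the centre of its underside. To be left standing.

How it is judged:
By the outcome, as a careful person would: the job done as asked, in the order asked, and still so for the second after the job is handed in, with the robot touching nothing.
It also fails if it takes over 54 s, if anything falls off the work surface, if the arm or the gripper's body presses on something with over 40 N, if the wrist force passes 120 N, or if a joint passes its speed limit or range.

### The arm

A 7-joint arm with a two-finger parallel gripper is mounted at the origin on the work surface. World frame = base frame: x ahead of the robot, y to its left, z up, the work surface at z = 0. Lengths are in m, angles in rad, forces in N, time in s.
With the tool pointing down it reaches from about 0.425 to 0.925 m from the base axis. Payload 6.8 kg.
Tool frame: the origin (TCP) lies between the finger pads; the fingertips stand 22 mm ahead of it and the grasp point (between the pads) lies 3 mm ahead of it; z points along the fingers, y is the direction in which the jaws open and shut (so a half turn about z gives the same grasp; the last joint's range is limited). The gripper opens to 85 mm and grips with 20 to 120 N. Pads are 22 mm wide; open, the fingers measure 114 mm over their backs; the gripper's body (76 mm by 85 mm) begins 54 mm behind the grasp point. The pads swing forward as they close: fully open they stand 13 mm farther back than shut.
Start: joints at [1.146, 0.477, 0.022, 1.555, -0.011, 1.109, -0.083], TCP at [0.21, -0.641, 0.253] pointing down, gripper open.
Joint ranges: [-2.96, 2.96], [-0.34, 2.1], [-1.41, 1.46], [0.24, 2.44], [-1.37, 4.51], [0.17, 1.92], [-2.96, 2.96]. Speed limits (rad/s): [2.39, 2.39, 3.14, 3.14, 3.14, 3.14, 3.14].

### API

Orientations are given as a unit quaternion [w, x, y, z].
In Python, from station import bot gives the robot as it stands. The module is installed in compiled form; this text tells all that it offers.
- The arm moves only by the tool drive_tool, never from a script. Its argument "series" is one flat list of numbers, 7 for each row, row after row: the opening, from -1 (shut) to 1 (fully open), then the shift along the tool's x, y, z in mm, then the turn, a rotation vector about the tool's x, y, z in rad. In form: [jaw, x, y, z, wx, wy, wz, jaw, x, y, z, wx, wy, wz, ...]. A call has 1 to 12 rows; each row shifts and turns the commanded pose from where the row before left it, along the tool's axes as they then stand; what a row does not reach is not made up. A row lasts 1/8 s, in which the tool goes at most 62.5 mm and 10.7 degrees, less where a joint would pass 70% of its speed; a pose out of reach is approached as far as the arm can. A call with a gripper value outside its range is refused whole. The fingers move at their own pace and stop on an object; "force" is the grip in N (left out, the last holds). Time passes only in rows, so rows that do not move let the fingers close. It gives the time, the measured TCP pose, the force and the opening at its end, in the units of the state.
- bot.get_obs(): the state, without advancing time (a new reading comes with each control period).
- bot.read_camera(name): name is "side" or "top" or "wrist"; returns a dict with "pixels" (420x560x3 uint8, blue, green, red), "camera_matrix" (3x3 intrinsics, pixels), "distortion" ([k1, k2, p1, p2, k3] as OpenCV has them; the pictures are not rectified), "rvec" (rotation vector, rad) and "tvec" (3), from world to camera coordinates, as OpenCV has them. Camera axes: x right, y down, z forward; pixel columns grow to the right and rows downward; lengths in m; the calibration is good to about 2 mm. A picture is of the moment at which its call begins. There is no depth.
- bot.hand_in(): hands the job in, once; it reports no verdict.
The state is a dict: "t": time; "q": joint angles; "joint_vel": joint speeds; "joint_torque": joint torques, N m; "eef_pos": TCP position; "tool_rot": TCP orientation; "contact_force": force on the tool from outside, world axes, zero at the start; "torque": the same for the moment, N m; "gripper_width": opening from 0.0 (shut) to 1.0 (fully open).
Only numpy, scipy, OpenCV 4.12 (cv2) and the standard library are available. Lean on these libraries where they do the work, as an engineer would, in place of code of your own. Each camera call takes 0.05 s, during which the arm holds its last target. There are 200 camera calls.

## Working session

There is one attempt and no reset: what is moved stays moved. The work goes in short steps, Python scripts to look and compute and a tool call to move; the robot and the scene stay as the last step left them, time stands still between calls to the robot, and variables do not carry over. Pictures are saved under pics/ and viewed, about 8 in all and at most 12, crops included, and the job is handed in when it is done.

Besides the shell and the picture viewer there is one more tool, called after "Call:" in YAML: its name, and indented under it one key for each argument. drive_tool: Moves the arm, as the interface text tells. Its arguments: {"type":"object","properties":{"series":{"type":"array"},"force":{"type":"number"}},"required":["series"]}

```bash
mkdir -p pics; cat > h.py <<'E'
import numpy as np, cv2
from station import bot
def snap(n,f):
    d=bot.read_camera(n); cv2.imwrite(f'pics/{f}.png',d['pixels']); np.savez(f'pics/{f}.npz',**{k:np.array(v) for k,v in d.items()}); return d
def pt(f,u,v,z):
    d=np.load(f'pics/{f}.npz'); n=cv2.undistortPoints(np.array([[[u,v]]],float),d['camera_matrix'],d['distortion']).ravel()
    R=cv2.Rodrigues(d['rvec'])[0]; c=-R.T@d['tvec'].ravel(); r=R.T@np.array([*n,1]); return c+r*(z-c[2])/r[2]
def proj(f,P):
    d=np.load(f'pics/{f}.npz'); return cv2.projectPoints(np.array(P,float).reshape(-1,3),d['rvec'],d['tvec'],d['camera_matrix'],d['distortion'])[0].reshape(-1,2)
E
python3 - <<'E'
from h import *
for n in('top','side'): snap(n,n+'0')
o=bot.get_obs();print({k:np.round(v,3) for k,v in o.items()})
E
```

```text
{'t': np.float64(0.1), 'q': array([ 1.146,  0.478,  0.022,  1.556, -0.011,  1.109, -0.083]), 'joint_vel': array([ 0.   , -0.003,  0.001, -0.003,  0.   ,  0.   ,  0.   ]), 'joint_torque': array([ 5.0000e-03, -5.9776e+01,  1.6140e+00, -2.8195e+01,  1.3000e-02,
        5.0000e-03,  0.0000e+00]), 'eef_pos': array([ 0.21 , -0.641,  0.252]), 'tool_rot': array([-0.001,  0.987,  0.158, -0.   ]), 'contact_force': array([-0.161,  0.076,  0.359]), 'torque': array([-0.035, -0.006,  0.006]), 'gripper_width': np.float64(1.0)}
```

View pics/top0.png

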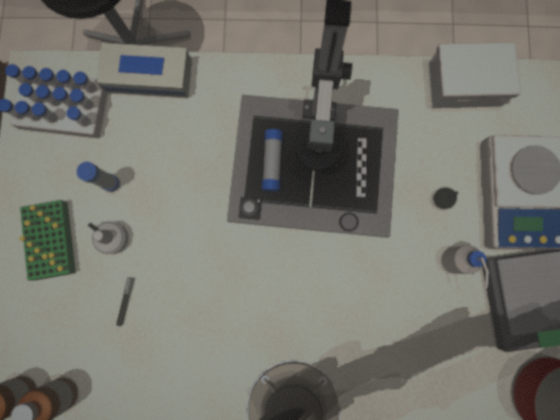

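View pics/side0.png

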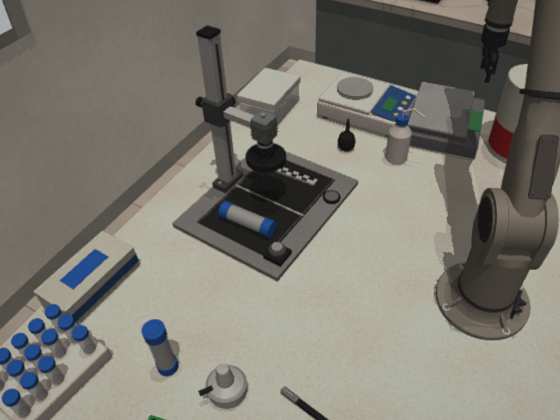

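The top view shows the stand at about (315,165): tube at (272,160), line at (313,185), button at (249,207) and scale bar at (361,168). Next is an enlarged crop.

```bash
python3 - <<'E'
import cv2
a=cv2.imread('pics/top0.png')[85:245,220:405]
cv2.imwrite('pics/c0.png',cv2.resize(cv2.convertScaleAbs(a,alpha=1.6),None,fx=4,fy=3.75 and 4,interpolation=cv2.INTER_CUBIC)[:600])
from h import *
d=np.load('pics/top0.npz');R=cv2.Rodrigues(d['rvec'])[0];print((-R.T@d['tvec'].ravel()),d['camera_matrix'][0,0])
E
```

```text
[0.35516741 0.02002097 1.21633585] 448.89763467460887
```

View pics/c0.png

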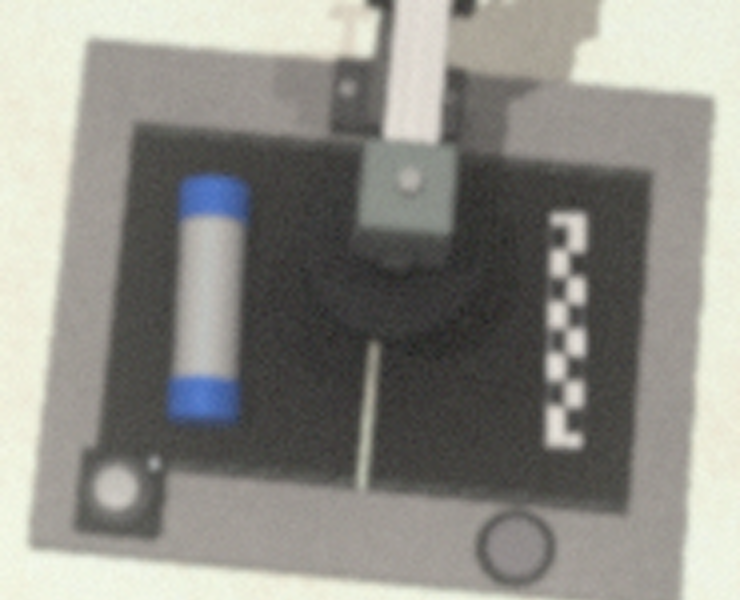

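```bash
python3 - <<'E'
from h import *
def c(u,v,z): return pt('top0',220+(u+.5)/4-.5,85+(v+.5)/4-.5,z)[:2]
B=[c(88,40,.018),c(713,97,.018),c(32,547,.018)]
M=[c(133,124,.021),c(650,171,.021),c(626,515,.021)]
print('board',np.round(B,4),np.linalg.norm(B[1]-B[0]),np.linalg.norm(B[2]-B[0]))
print('mat',np.round(M,4),np.linalg.norm(M[1]-M[0]),np.linalg.norm(M[2]-M[1]))
m1=(B[1]+B[2])/2; m2=(M[0]+M[2])/2
l=[c(374,342,.021),c(362,489,.021)]
print('mid board',m1,'mat',m2,'line',l)
for a in (B[1]-B[0],M[1]-M[0]): print('xang',np.degrees(np.arctan2(a[1],a[0])))
a=l[0]-l[1];print('y ang',np.degrees(np.arctan2(a[1],a[0]))); 
a=B[0]-B[2];print(np.degrees(np.arctan2(a[1],a[0]))); a=M[1]-M[2];print(np.degrees(np.arctan2(a[1],a[0])))
t=[c(214,177,.045),c(203,420,.045)]; a=t[0]-t[1]
print('tube',t,np.linalg.norm(a),np.degrees(np.arctan2(a[1],a[0])), 'w',np.linalg.norm(c(181,195,.045)-c(248,199,.045)),'z.045->mid')
print('btn',c(116,486,.058)); print('cap',c(515,548,.028)); print('bar',c(566,330,.029))
E
```

```text
board [[ 0.8353  0.1619]
 [ 0.8035 -0.2739]
 [ 0.4786  0.1864]] 0.4369737223227419 0.3575514459407245
mat [[ 0.7739  0.1281]
 [ 0.7482 -0.2291]
 [ 0.509  -0.2117]] 0.358121550054039 0.23981775467742172
mid board [ 0.64105462 -0.04377799] mat [ 0.64144735 -0.04180955] line [array([ 0.62356341, -0.04088654]), array([ 0.52256154, -0.03438712])]
xang -94.17662921899799
xang -94.11817558730019
y ang -3.6818802212681088
-3.9241570876231857
-4.163335658004329
tube [array([0.72946424, 0.06996863]), array([0.56292767, 0.0726878 ])] 0.16655876686710913 -0.9354290093612612 w 0.04525192883386867 z.045->mid
btn [0.51570797 0.12759688]
cap [ 0.48429067 -0.13644535]
bar [ 0.63299629 -0.17000402]
```

```bash
cat >> h.py <<'E'
from scipy.spatial.transform import Rotation as Ro, Slerp
MK=np.array([.6413,-.0425,.021]); A=np.radians(-4.1)
ey=np.array([np.cos(A),np.sin(A),0]); ex=np.array([np.sin(A),-np.cos(A),0]); ez=np.array([0,0,1.])
def S(x,y,z): return MK+(x*ex+y*ey+z*ez)/1000      # mark frame mm -> world
def inS(p): d=(np.array(p)-MK)*1000; return np.round([d@ex,d@ey,d[2]],1)
def rot(yaw,lean):                                 # yaw of tool y from stand y; lean back
    y=Ro.from_rotvec([0,0,yaw]).apply(ey); return Ro.from_matrix(np.c_[np.cross(y,-ez),y,-ez])*Ro.from_rotvec([0,-lean,0])
def cur():
    o=bot.get_obs(); w,x,y,z=o['tool_rot']; return o['eef_pos'],Ro.from_quat([x,y,z,w]),o
def plan(jaw,*wps,p=None,R=None):                  # wps: (pos, R, n)
    if p is None: p,R,_=cur()
    for q,Q,n in wps:
        sl=Slerp([0,1],Ro.concatenate([R,Q])); p0=p
        out=[]
        for i in range(1,n+1):
            t=p0+(q-p0)*i/n; T=sl(i/n); d=R.inv().apply(t-p)*1000; r=(R.inv()*T).as_rotvec()
            d=np.round(d); r=np.round(r,2)
            out.append(','.join(f'{v:g}' for v in [jaw,*d,*r])); p=p+R.apply(d)/1000; R=R*Ro.from_rotvec(r)
        print(',\n'.join(out)); print('--',np.round(p,3))
E
python3 - <<'E'
from h import *
L=np.radians(45)
plan(.6,(np.array([.38,-.27,.31]),rot(np.radians(-30),0),8),(np.array([.455,.06,.31]),rot(0,0),7),(S(-250,-3,240),rot(0,L),7))
print(S(-250,-3,240))
E
```

```text
0.6,35,-37,-7,-0,-0,-0.08,
0.6,37,-35,-7,-0,-0,-0.08,
0.6,40,-32,-7,-0,-0,-0.09,
0.6,43,-27,-8,-0,-0,-0.08,
0.6,45,-24,-7,-0,-0,-0.08,
0.6,47,-21,-7,-0,-0,-0.08,
0.6,48,-17,-7,-0,-0,-0.09,
0.6,49,-12,-7,-0,-0,-0.08
-- [ 0.38 -0.27  0.31]
0.6,45,-18,0,-0,-0,-0.07,
0.6,46,-14,0,-0,-0,-0.08,
0.6,48,-10,0,-0,-0,-0.07,
0.6,47,-8,0,-0,-0,-0.08,
0.6,49,-3,0,-0,-0,-0.07,
0.6,48,-0,0,-0,-0,-0.08,
0.6,48,4,0,-0,-0,-0.07
-- [0.455 0.06  0.31 ]
0.6,23,27,7,-0,-0.11,-0,
0.6,24,27,5,-0,-0.11,-0,
0.6,24,27,1,-0,-0.12,-0,
0.6,24,27,-1,-0,-0.11,-0,
0.6,24,27,-3,-0,-0.11,-0,
0.6,23,28,-7,-0,-0.11,-0,
0.6,23,27,-9,-0,-0.12,-0
-- [0.657 0.207 0.261]
[0.65618204 0.20707469 0.261     ]
```

Call:
drive_tool:
  series: [0.6,35,-37,-7,0,0,-0.08,0.6,37,-35,-7,0,0,-0.08,0.6,40,-32,-7,0,0,-0.09,0.6,43,-27,-8,0,0,-0.08,0.6,45,-24,-7,0,0,-0.08,0.6,47,-21,-7,0,0,-0.08,0.6,48,-17,-7,0,0,-0.09,0.6,49,-12,-7,0,0,-0.08,0.6,45,-18,0,0,0,-0.07,0.6,46,-14,0,0,0,-0.08]

```text
t: 1.35
eef_pos: [0.4012, -0.1749, 0.3102]
tool_rot: [0.0, 0.845, 0.535, -0.0]
contact_force: [0.8, 0.8, -0.6]
gripper_width: 0.798
```

Call:
drive_tool:
  series: [0.6,48,-10,0,0,0,-0.07,0.6,47,-8,0,0,0,-0.08,0.6,49,-3,0,0,0,-0.07,0.6,48,0,0,0,0,-0.08,0.6,48,4,0,0,0,-0.07]

```text
t: 1.98
eef_pos: [0.4552, 0.0606, 0.3102]
tool_rot: [0.0, 0.732, 0.681, -0.0]
contact_force: [1.2, -0.3, -0.0]
gripper_width: 0.795
```

Call:
drive_tool:
  series: [0.6,23,27,7,0,-0.11,0,0.6,24,27,5,0,-0.11,0,0.6,24,27,1,0,-0.12,0,0.6,24,27,-1,0,-0.11,0,0.6,24,27,-3,0,-0.11,0,0.6,23,28,-7,0,-0.11,0,0.6,23,27,-9,0,-0.12,0,0.6,0,0,0,0,0,0]

```text
t: 2.98
eef_pos: [0.656, 0.2103, 0.255]
tool_rot: [0.261, 0.673, 0.63, -0.285]
contact_force: [-0.5, -0.2, -0.1]
gripper_width: 0.801
```

```bash
python3 - <<'E'
from h import *
p,R,o=cur();print(inS(p),np.degrees(np.arccos(-R.apply([0,0,1])[2])),R.apply([0,1,0])@ey,np.round(o['q'],2))
plan(.6,(S(-190,-3,50),rot(0,np.radians(45)),8))
E
```

```text
[-253.2   -3.5  234. ] 45.458004660341885 0.9999682323951006 [-0.37  0.81 -0.5   1.25  0.82  1.84 -0.98]
0.6,11,0,22,-0,0,0,
0.6,11,0,22,-0,0,0,
0.6,11,1,21,-0,0,0,
0.6,10,-0,22,-0,0,0,
0.6,11,0,22,-0,0,0,
0.6,11,0,22,-0,0.01,0.01,
0.6,11,0,21,-0,-0,-0,
0.6,10,1,22,-0,-0,-0
-- [0.652 0.147 0.071]
```

Call:
drive_tool:
  series: [0.6,11,0,22,0,0,0,0.6,11,0,22,0,0,0,0.6,11,0,22,0,0,0,0.6,11,0,22,0,0,0,0.6,11,0,22,0,0,0,0.6,11,0,22,0,0.01,0,0.6,11,0,22,0,0,0,0.6,10,0,20,0,0,0,0.6,0,0,0,0,0,0]

```text
t: 4.1
eef_pos: [0.6513, 0.1438, 0.0746]
tool_rot: [0.258, 0.677, 0.629, -0.28]
contact_force: [0.8, -0.2, 0.1]
gripper_width: 0.803
```

```bash
python3 - <<'E'
from h import *
p,R,o=cur();print(inS(p),np.degrees(np.arccos(-R.apply([0,0,1])[2])),np.round(o['q'],2))
a=snap('side','side1')['pixels']; b=snap('wrist','w1')['pixels']
c=cv2.resize(a[120:280,160:360],None,fx=3,fy=3,interpolation=cv2.INTER_CUBIC)
cv2.imwrite('pics/c1.png',np.vstack([cv2.resize(c,(400,320)),cv2.resize(b,(400,300))])[:600] if 0 else np.hstack([cv2.convertScaleAbs(cv2.resize(c,(400,320)),alpha=1.5),cv2.resize(b,(400,320))]))
P=[S(-113,-3,24),S(-113,-80,24),S(-113,77,24),S(0,-80,0),S(0,80,0)]
print(proj('side1',P+[p+R.apply([-.011,0,.022])]).round(),proj('w1',P).round())
E
```

```text
[-186.6   -3.3   53.6] 44.83185335642623 [-0.29  0.94 -0.47  1.44  0.89  1.57 -1.13]
[[246. 217.]
 [269. 228.]
 [223. 206.]
 [292. 209.]
 [246. 189.]
 [234. 223.]] [[280. 274.]
 [171. 274.]
 [393. 274.]
 [208. 284.]
 [358. 284.]]
```

View pics/c1.png

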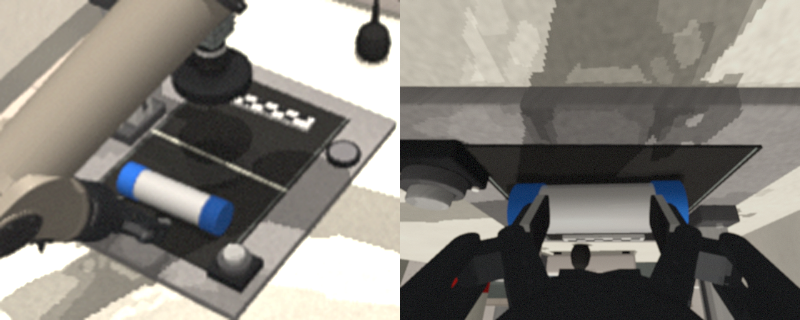

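The side view shows the leaned gripper behind the tube, and the wrist view shows both fingertips (about 545,200 and 655,200 in the composite) centred on the tube between the caps. The wrist camera may come close to the ring light, so I'll check that clearance.

```bash
python3 - <<'E'
from h import *
p,R,o=cur();d=np.load('pics/w1.npz');Rc=cv2.Rodrigues(d['rvec'])[0];c=-Rc.T@d['tvec'].ravel()
print(inS(c),'tool',R.inv().apply(c-p)*1000,'viewdir tool',R.inv().apply(Rc[2]))
# tip candidates at several lengths in wrist image
for L in (5,10,15,22): print(L,proj('w1',[p+R.apply([s*.011,y,L/1000]) for s in(-1,1) for y in (-.034,.034)]).round().tolist())
plan(.6,(S(-182,-3,31),rot(0,np.radians(45)),2))
E
```

```text
[-323.3   -2.9   90.4] tool [  71.71460127   -0.86432752 -119.36347777] viewdir tool [-2.79631235e-01 -6.19561471e-04  9.60107280e-01]
5 [[208.0, 307.0], [354.0, 307.0], [205.0, 264.0], [357.0, 264.0]]
10 [[210.0, 301.0], [351.0, 301.0], [207.0, 259.0], [355.0, 259.0]]
15 [[213.0, 295.0], [349.0, 295.0], [210.0, 254.0], [352.0, 254.0]]
22 [[215.0, 288.0], [346.0, 288.0], [213.0, 248.0], [349.0, 249.0]]
0.6,6,-0,11,-0,-0,-0,
0.6,7,-1,11,-0,-0.01,-0
-- [0.651 0.139 0.052]
```

Call:
drive_tool:
  series: [0.6,6,0,6,0,0,0,0.6,6,0,6,0,0,0,0.6,6,0,6,0,0,0,0.6,-2,0,2,0,0,0,0.6,-3,0,3,0,0,0,0.6,-3,0,3,0,0,0,0.6,-2,0,2,0,0,0,0.6,0,0,0,0,0,0]

```text
t: 5.2
eef_pos: [0.6513, 0.1308, 0.0515]
tool_rot: [0.259, 0.678, 0.629, -0.279]
contact_force: [-0.3, 0.8, -0.2]
gripper_width: 0.8
```

```bash
python3 - <<'E'
from h import *
p,R,o=cur();print(inS(p),np.degrees(np.arccos(-R.apply([0,0,1])[2])),R.apply([0,1,0])@ey,R.apply([0,1,0])[1:], ey,np.round(o['q'],2),o['contact_force'])
b=snap('wrist','w2')['pixels'][150:320,130:430]; cv2.imwrite('pics/c2.png',cv2.resize(cv2.convertScaleAbs(b,alpha=1.6),None,fx=2.6,fy=2.6,interpolation=cv2.INTER_CUBIC))
E
```

```text
[-173.6   -2.4   30.5] 44.698527831617554 0.9999955725777274 [-0.07444146  0.00037572] [ 0.99744078 -0.07149744  0.        ] [-0.28  0.96 -0.46  1.46  0.91  1.53 -1.15] [-0.26736401  0.78415588 -0.1958048 ]
```

View pics/c2.png

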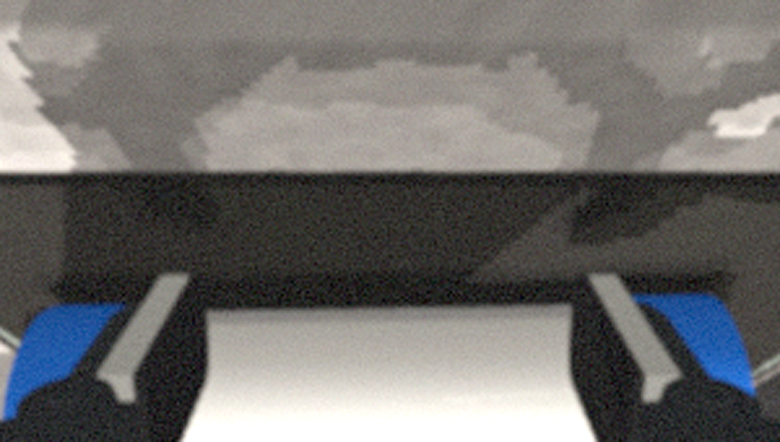

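The crop shows both fingertips (170,280 and 610,280) behind the tube, on the clear part between the caps, not yet touching it. Pushing slowly now.

Call:
drive_tool:
  series: [0.6,0,0,4,0,0,0,0.6,-3,0,3,0,0,0,0.6,-3,0,3,0,0,0,0.6,-3,0,3,0,0,0,0.6,-4,0,4,0,0,0,0.6,-4,0,4,0,0,0,0.6,-4,0,4,0,0,0,0.6,-4,0,4,0,0,0,0.6,-4,0,4,0,0,0,0.6,-4,0,4,0,0,0,0.6,-3,0,3,0,0,0,0.6,-2,0,2,0,0,0]

```text
t: 6.75
eef_pos: [0.647, 0.0744, 0.0481]
tool_rot: [0.259, 0.678, 0.629, -0.279]
contact_force: [-0.3, 0.3, -0.1]
gripper_width: 0.799
```

```bash
python3 - <<'E'
from h import *
p,R,o=cur();print(inS(p),np.degrees(np.arccos(-R.apply([0,0,1])[2])),o['contact_force'])
a=snap('side','s3')['pixels'][140:290,180:340]; b=snap('top','t3')['pixels'][105:225,235:365]
f=lambda i,w:cv2.resize(cv2.convertScaleAbs(i,alpha=1.6),(w,500),interpolation=cv2.INTER_CUBIC)
cv2.imwrite('pics/c3.png',np.hstack([f(a,400),f(b,400)]))
E
```

```text
[-117.1   -2.7   27.1] 44.70244346797077 [-0.33642828  0.2871408  -0.10255555]
```

View pics/c3.png

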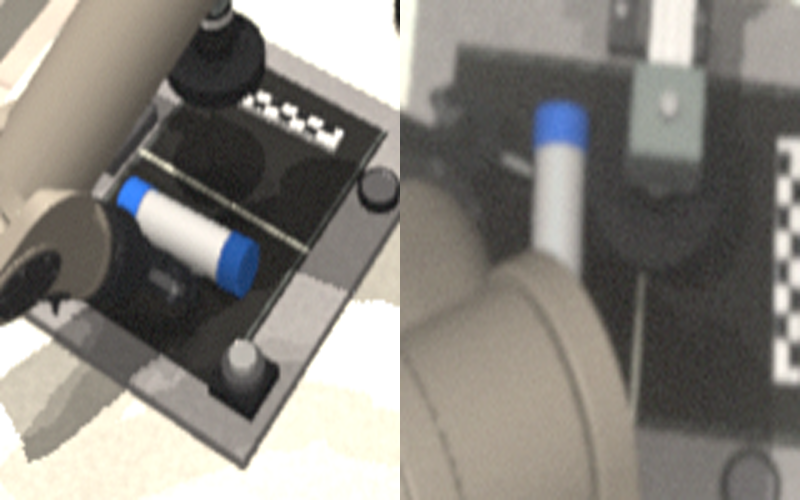

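```bash
cat >> h.py <<'E'
from scipy.optimize import minimize
from scipy.spatial import ConvexHull
def caps(x,y,yaw):
    a=np.linspace(0,2*np.pi,40); out=[]
    for s in ((-80,-54),(54,80)):
        out.append([S(x-np.sin(yaw)*l+24*np.cos(t)*np.cos(yaw), y+np.cos(yaw)*l+24*np.cos(t)*np.sin(yaw),24+24*np.sin(t)) for l in s for t in a])
    return out
def fit(f,x0,show=0):
    im=np.load(f'pics/{f}.npz')['pixels']; K=6; im=im[130:250,190:320]; h=cv2.cvtColor(cv2.GaussianBlur(cv2.resize(im,None,fx=K,fy=K,interpolation=cv2.INTER_CUBIC),(0,0),3),cv2.COLOR_BGR2HSV)
    m=((h[...,0]>95)&(h[...,0]<130)&(h[...,1]>130)&(h[...,2]>30)).astype(np.uint8)
    def r(v):
        g=np.zeros_like(m)
        for C in caps(v[0],v[1],v[2]/100):
            q=((proj(f,C)-[190,130]+.5)*K-.5); hull=q[ConvexHull(q).vertices]
            cv2.fillConvexPoly(g,np.round(hull*16).astype(np.int32),1,shift=4)
        # near cap's clear tube hides nothing relevant
        return g
    c=lambda v:1-(m&r(v)).sum()/(m|r(v)).sum()
    s=minimize(c,x0,method='Nelder-Mead',options=dict(initial_simplex=[x0,np.add(x0,[8,0,0]),np.add(x0,[0,6,0]),np.add(x0,[0,0,4])],xatol=.05,fatol=1e-4))
    cv2.imwrite(f'pics/fit_{f}.png',np.dstack([m*255,r(s.x)*255,m*0])); return np.round(s.x,2),round(s.fun,3)
def linefit(f,y0,y1):   # line offset (mm along stand x) seen in camera at several y
    g=np.load(f'pics/{f}.npz')['pixels'].sum(2).astype(np.float32); o=[]
    for y in np.arange(y0,y1+1,10):
        xs=np.arange(-12,12.1,.5); q=proj(f,[S(x,y,0) for x in xs]).astype(np.float32)
        v=cv2.remap(g,q[:,0].reshape(1,-1),q[:,1].reshape(1,-1),cv2.INTER_LINEAR).ravel(); w=np.clip(v-np.median(v)-.3*(v.max()-np.median(v)),0,None); o.append((y,round(float((w*xs).sum()/w.sum()),1)))
    return o
E
python3 - <<'E'
from h import *
print(fit('side0',[-113,-3,5.5]),fit('s3',[-75,-3,0]))
print(linefit('side0',-110,-90),linefit('side0',0,60),linefit('s3',-110,100),linefit('top0',-110,-60))
E
```

```text
(array([-115.  ,   -7.48,    5.05]), np.float64(0.255)) (array([-77.61,  -6.02,   3.39]), np.float64(0.356))
[(np.int64(-110), -2.4), (np.int64(-100), -2.0), (np.int64(-90), -2.0)] [(np.int64(0), -1.7), (np.int64(10), -1.5), (np.int64(20), -1.9), (np.int64(30), -1.9), (np.int64(40), -1.5), (np.int64(50), -1.6), (np.int64(60), -1.8)] [(np.int64(-110), -2.5), (np.int64(-100), -2.0), (np.int64(-90), -1.9), (np.int64(-80), -2.2), (np.int64(-70), -2.1), (np.int64(-60), -1.9), (np.int64(-50), -2.1), (np.int64(-40), -2.2), (np.int64(-30), -1.7), (np.int64(-20), -1.7), (np.int64(-10), -2.4), (np.int64(0), -1.8), (np.int64(10), -1.5), (np.int64(20), -1.8), (np.int64(30), -1.8), (np.int64(40), -1.5), (np.int64(50), -1.4), (np.int64(60), -1.7), (np.int64(70), -2.5), (np.int64(80), -1.2), (np.int64(90), -1.4), (np.int64(100), -1.3)] [(np.int64(-110), -0.6), (np.int64(-100), -0.4), (np.int64(-90), -0.3), (np.int64(-80), -0.4), (np.int64(-70), -0.4), (np.int64(-60), -0.2)]
```

```bash
sed -i 's/    m=((h\[.*/    b=cv2.resize(im,None,fx=K,fy=K,interpolation=cv2.INTER_CUBIC).astype(int); m=((b[...,0]-b[...,2]>25)).astype(np.uint8); m=cv2.morphologyEx(m,cv2.MORPH_OPEN,np.ones((9,9)))/' h.py
python3 - <<'E'
from h import *
print(fit('side0',[-113,-3,5.5]),fit('s3',[-75,-3,0]))
a=cv2.imread('pics/fit_s3.png');cv2.imwrite('pics/c4.png',cv2.resize(a,None,fx=.8,fy=.8))
E
```

```text
(array([-114.35,   -7.02,    5.15]), np.float64(0.212)) (array([-77.58,  -5.83,   3.66]), np.float64(0.316))
```

View pics/c4.png

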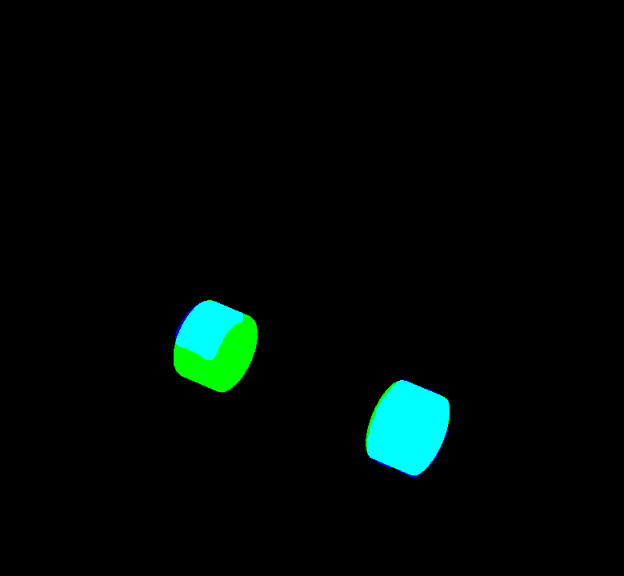

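```bash
python3 - <<'E'
s=open('h.py').read()
s=s.replace("        for C in caps(v[0],v[1],v[2]/100):\n","""        lo,hi=caps(v[0],v[1],v[2]/100); ax=S(v[0],v[1],24)
        T=[ax+(np.array(P)-ax)*1 for P in (lo[40:],hi[:40])]
        T=[P.mean(0)+(P-P.mean(0))*22/24 for P in T]
        for C,val in ((hi,1),(np.vstack(T),0),(lo,1)):
""").replace("np.int32),1,shift","np.int32),val,shift")
open('h.py','w').write(s)
E
python3 - <<'E'
from h import *
print(fit('side0',[-113,-3,5.5]),fit('s3',[-77,-6,2]))
E
```

```text
(array([-114.45,   -7.64,    4.39]), np.float64(0.053)) (array([-77.74,  -6.63,   3.02]), np.float64(0.169))
```

Call:
drive_tool:
  series: [0.6,-2,0,2,0,0,0,0.6,-3,0,3,0,0,0,0.6,-4,0,4,0,0,0,0.6,-4,0,4,0,0,0,0.6,-4,0,4,0,0,0,0.6,-4,0,4,0,0,0,0.6,-3,0,3,0,0,0,0.6,-3,0,3,0,0,0,0.6,-2,0,2,0,0,0,0.6,-2,0,2,0,0,0,0.6,0,0,0,0,0,0]

```text
t: 8.22
eef_pos: [0.6437, 0.0308, 0.0479]
tool_rot: [0.259, 0.678, 0.629, -0.279]
contact_force: [0.4, 0.3, -0.3]
gripper_width: 0.797
```

```bash
python3 - <<'E'
from h import *
p,R,o=cur();print(inS(p),np.degrees(np.arccos(-R.apply([0,0,1])[2])),o['contact_force'])
snap('side','s4');print(fit('s4',[-33,-6,2]))
E
```

```text
[-73.3  -2.8  26.9] 44.70376372861786 [ 0.3693975   0.25184764 -0.26690132]
(array([-33.19,  -4.38,   3.77]), np.float64(0.189))
```

```bash
python3 - <<'E'
from h import *
b=snap('wrist','w4')['pixels'][150:320,130:430]; a=np.load('pics/s4.npz')['pixels'][160:250,210:310]
f=lambda i,w,h:cv2.resize(cv2.convertScaleAbs(i,alpha=1.6),(w,h),interpolation=cv2.INTER_CUBIC)
m=cv2.imread('pics/fit_s4.png')[180:720,120:720]
cv2.imwrite('pics/c5.png',np.vstack([f(b,500,283),np.hstack([f(a,340,306),cv2.resize(m,(160,306))])]))
E
```

```text
(no output)
```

View pics/c5.png

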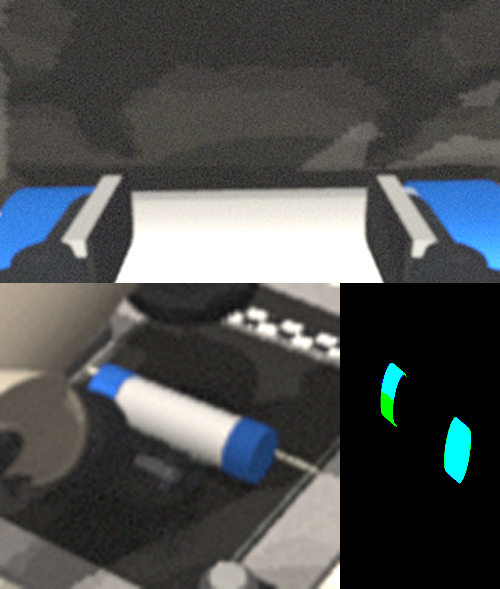

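The wrist crop shows the tube's rear edge sloping from (133,193) to (367,188). Allowing for foreshortening, it is still about 0.04 rad askew, because rolling doesn't align it. I'll square it up by closing on its near end cap with the gripper leaned towards the robot, then finish the push.

```bash
python3 - <<'E'
from h import *
print('w2 fits',end=' ')
L=np.radians(45);l=np.radians(30)
plan(1,(S(-190,-3,140),rot(0,L),4),(S(-130,-200,210),rot(np.pi/2,l),9),(S(-29,-134,142),rot(np.pi/2,l),3),(S(-29,-69,30),rot(np.pi/2,l),6))
E
```

```text
w2 fits 1,1,-0,-41,-0,-0,-0,
1,1,-0,-40,-0,-0,-0,
1,0,-0,-41,-0,-0,-0,
1,1,-0,-40,-0,-0.01,-0
-- [0.652 0.147 0.161]
1,-10,-22,-1,-0.11,0.02,-0.14,
1,-7,-23,-3,-0.1,0.03,-0.14,
1,-4,-23,-6,-0.11,0.02,-0.14,
1,-0,-23,-8,-0.11,0.02,-0.14,
1,3,-21,-11,-0.11,0.02,-0.13,
1,6,-20,-13,-0.1,0.03,-0.14,
1,8,-17,-15,-0.11,0.02,-0.14,
1,12,-14,-16,-0.11,0.03,-0.14,
1,13,-10,-17,-0.1,0.02,-0.14
-- [0.452 0.102 0.231]
1,-8,-34,31,-0,-0,0,
1,-7,-33,30,-0,-0,0,
1,-8,-34,31,-0,-0,0
-- [ 0.51  -0.004  0.163]
1,-0,0,22,-0,-0,0,
1,-0,0,21,-0,-0,0,
1,-0,0,22,-0,-0,0,
1,-0,0,21,-0,-0,0,
1,-0,0,22,-0,-0,0,
1,-0,0,22,-0,-0,0
-- [ 0.575 -0.009  0.051]
```

Call:
drive_tool:
  series: [0.6,1,0,-41,0,0,0,0.6,0,0,-41,0,0,0,1,0,0,-41,0,0,0,1,0,0,-40,0,0,0]

```text
t: 8.82
eef_pos: [0.6522, 0.1474, 0.164]
tool_rot: [0.259, 0.678, 0.63, -0.278]
contact_force: [0.4, -0.1, -0.1]
gripper_width: 0.996
```

Call:
drive_tool:
  series: [1,-10,-22,-1,-0.11,0.02,-0.14,1,-7,-23,-3,-0.1,0.03,-0.14,1,-4,-23,-6,-0.11,0.02,-0.14,1,0,-23,-8,-0.11,0.02,-0.14,1,3,-21,-11,-0.11,0.02,-0.13,1,6,-20,-13,-0.1,0.03,-0.14,1,8,-17,-15,-0.11,0.02,-0.14,1,12,-14,-16,-0.11,0.03,-0.14,1,13,-10,-17,-0.1,0.02,-0.14,1,0,0,0,0,0,0]

```text
t: 10.07
eef_pos: [0.4564, 0.0996, 0.2292]
tool_rot: [0.256, 0.064, 0.964, -0.018]
contact_force: [0.2, -0.8, 0.6]
gripper_width: 1.003
```

```bash
python3 - <<'E'
from h import *
p,R,o=cur();print(inS(p),np.degrees(np.arccos(-R.apply([0,0,1])[2])),np.round(o['q'],2))
a=snap('side','s5');snap('wrist','w5');snap('top','t5')
print(fit('s5',[-33,-5,3]))
l=np.radians(30)
plan(1,(S(-29,-134,142),rot(np.pi/2,l),3))
f=lambda i,w,h:cv2.resize(cv2.convertScaleAbs(i,alpha=1.6),(w,h),interpolation=cv2.INTER_CUBIC)
g=lambda n:np.load(f'pics/{n}.npz')['pixels']
cv2.imwrite('pics/c6.png',np.hstack([f(g('t5')[100:230,235:365],400,400),f(g('w5'),400,400)]))
E
```

```text
[-128.5 -194.6  208.2] 29.749090923139022 [ 0.31  0.04 -0.86  2.33  0.79  0.5   0.25]
(array([-33.52,  -3.98,   4.51]), np.float64(0.144))
1,-8,-33,30,-0.01,-0,-0.02,
1,-8,-33,29,-0.01,-0,-0.01,
1,-7,-34,30,-0.01,-0.01,-0.02
-- [ 0.51  -0.004  0.163]
```

View pics/c6.png

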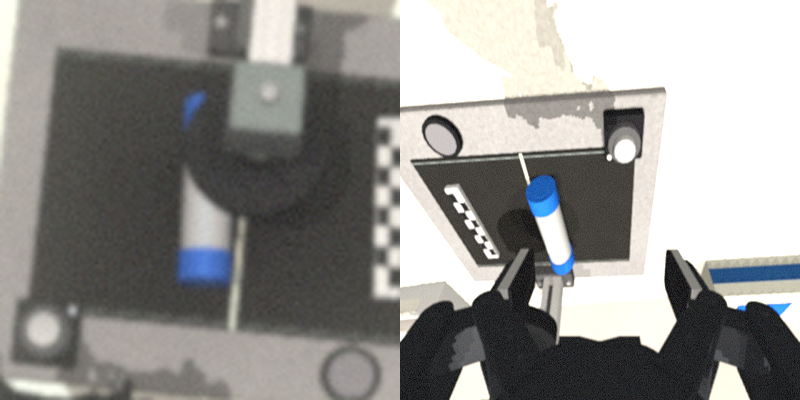

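The top crop shows the tube's near cap at (204,262), left of the line's foot at (235,300). The skew is still 0.03 to 0.04 rad. I'll go ahead with squaring it up.

Call:
drive_tool:
  series: [1,-8,-33,30,-0.01,0,-0.02,1,-8,-33,29,-0.01,0,-0.01,1,-7,-34,30,-0.01,-0.01,-0.02,1,0,0,20,0,0,0,1,0,0,20,0,0,0,1,0,0,20,0,0,0,1,0,0,0,0,0,0]

```text
t: 11.1
eef_pos: [0.54, -0.0056, 0.1088]
tool_rot: [0.259, 0.035, 0.965, -0.008]
contact_force: [0.2, -0.0, 0.5]
gripper_width: 1.0
```

```bash
python3 - <<'E'
from h import *
print(inS(pt('top0' and 't5',301,184.6,.045)))
p,R,o=cur();print(inS(p),np.degrees(np.arccos(-R.apply([0,0,1])[2])),np.round(o['q'],2))
l=np.radians(30);plan(1,(S(-29,-69,30),rot(np.pi/2,l),4))
E
```

```text
[-29.8 -65.3  24. ]
[ -29.5 -103.6   87.8] 30.035976165681124 [ 0.35  0.39 -0.59  2.33  1.71  0.33 -0.29]
1,-0,-0,17,0,0,-0,
1,-1,-0,17,0,0,-0,
1,0,-1,17,0,0,-0,
1,-0,0,16,0,0,-0
-- [ 0.574 -0.009  0.051]
```

Call:
drive_tool:
  series: [1,0,0,17,0,0,0,1,0,0,17,0,0,0,1,0,0,17,0,0,0,1,0,0,15,0,0,0,0.4,0,0,0,0,0,0,0.25,0,0,0,0,0,0,0.25,0,0,0,0,0,0]
  force: 20

```text
t: 11.98
eef_pos: [0.5727, -0.0092, 0.0543]
tool_rot: [0.261, 0.034, 0.965, -0.009]
contact_force: [-0.0, 0.2, 0.2]
gripper_width: 0.626
```

Call:
drive_tool:
  series: [0.05,0,0,0,0,0,0,0.05,0,0,0,0,0,0,0.05,0,0,0,0,0,0,0.05,0,0,0,0,0,0]
  force: 20

```text
t: 12.48
eef_pos: [0.5727, -0.0092, 0.0544]
tool_rot: [0.261, 0.034, 0.965, -0.009]
contact_force: [-3.1, 0.7, 5.5]
gripper_width: 0.557
```

```bash
python3 - <<'E'
from h import *
p,R,o=cur();print(inS(p),o['contact_force'],o['gripper_width'],R.apply([0,1,0])@ey)
snap('side','s6');snap('wrist','w6');print(fit('s6',[-33,-4,1]))
E
```

```text
[-28.3 -70.8  33.4] [-3.05023673  0.68720674  5.4586622 ] 0.5565717155400297 -0.0010297021580209652
(array([-33.54,  -4.1 ,   4.33]), np.float64(0.482))
```

Call:
drive_tool:
  series: [0.2,0,0,0,0,0,0,0.4,0,0,0,0,0,0,1,0,0,0,0,0,0,1,0,0,-20,0,0,0,1,0,0,-40,0,0,0,1,0,0,-30,0,0,0]

```text
t: 13.32
eef_pos: [0.5269, -0.006, 0.1323]
tool_rot: [0.26, 0.035, 0.965, -0.009]
contact_force: [0.4, -0.6, 0.2]
gripper_width: 1.0
```

```bash
python3 - <<'E'
from h import *
p,R,o=cur();print(inS(p))
snap('side','s7');snap('wrist','w7');print(fit('s7',[-33,-4,1]))
g=lambda n:np.load(f'pics/{n}.npz')['pixels']
f=lambda i,w,h:cv2.resize(cv2.convertScaleAbs(i,alpha=1.5),(w,h),interpolation=cv2.INTER_CUBIC)
cv2.imwrite('pics/c7.png',np.hstack([f(g('s7')[160:250,210:310],380,342),f(g('w7')[60:360,130:430],342,342)]))
print(proj('w7',[S(0,-110,0),S(0,-20,0)]).round(),proj('w7',[S(-30,-80,48),S(-30,80,48)]).round())
E
```

```text
[ -28.2 -116.7  111.3]
(array([-33.55,  -4.08,   4.34]), np.float64(0.124))
[[238. 151.]
 [247. 232.]] [[280. 230.]
 [279. 327.]]
```

View pics/c7.png

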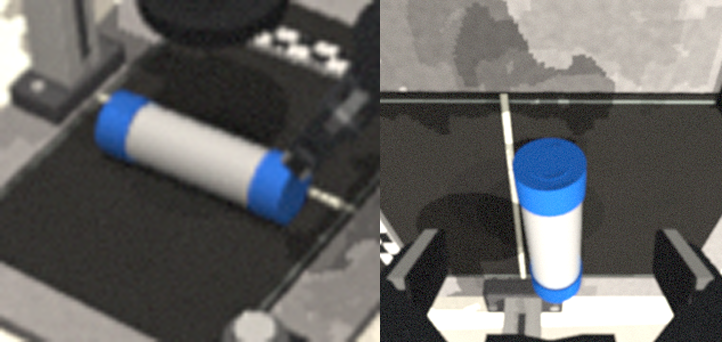

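The wrist and side crops show the tube parallel-shifted from the line and still about 0.04 rad askew. The light squeeze did not turn it, so I'll hold the cap more firmly, yaw the tool slightly and release.

Call:
drive_tool:
  series: [1,0,0,45,0,0,0,1,0,0,28,0,0,0,0.5,0,0,18,0,0,0,0.25,0,0,0,0,0,0,0.05,0,0,0,0,0,0,0.05,0,0,0,0,0,0,0.05,0,0,0,0,0,0,0.05,0,0,0,0,0,0]
  force: 50

```text
t: 14.42
eef_pos: [0.5728, -0.0092, 0.0529]
tool_rot: [0.26, 0.034, 0.965, -0.009]
contact_force: [-0.4, 2.7, -3.2]
gripper_width: 0.547
```

Call:
drive_tool:
  series: [0.05,0,0,0,0.01,0,0.015,0.05,0,0,0,0.01,0,0.015,0.05,0,0,0,0.01,0,0.015,0.05,0,0,0,0,0,0,0.05,0,0,0,0,0,0]

```text
t: 15.05
eef_pos: [0.5732, -0.0094, 0.0527]
tool_rot: [0.26, 0.06, 0.964, -0.018]
contact_force: [-0.6, 0.4, -3.1]
gripper_width: 0.547
```

```bash
python3 - <<'E'
from h import *
p,R,o=cur();print(inS(p),o['contact_force'],o['torque'],R.apply([0,1,0])@ey)
snap('side','s8');print(fit('s6',[-33,-4,4]),fit('s8',[-33,-4,4]))
E
```

```text
[-28.2 -70.3  31.7] [-0.55564348  0.38292964 -3.13712207] [0.33373145 0.92728623 0.25881276] 0.05373068187735286
(array([-33.56,  -4.16,   4.27]), np.float64(0.482)) (array([-29.11,  -2.96,  -1.37]), np.float64(0.502))
```

Call:
drive_tool:
  series: [0.2,0,0,0,0,0,0,0.5,0,0,0,0,0,0,1,0,0,0,0,0,0,1,0,0,-20,0,0,0,1,0,0,-45,0,0,0,1,0,0,-50,0,0,0]

```text
t: 15.85
eef_pos: [0.5196, -0.0032, 0.145]
tool_rot: [0.259, 0.06, 0.964, -0.019]
contact_force: [0.5, -0.1, -0.1]
gripper_width: 1.002
```

```bash
python3 - <<'E'
from h import *
p,R,o=cur();print(inS(p))
snap('side','s9');print(fit('s9',[-29,-4,-1]))
L=np.radians(45);l=np.radians(30)
plan(1,(S(-130,-200,210),rot(np.pi/2,l),4),(S(-195,-3,135),rot(0,L),10))
E
```

```text
[ -30.5 -124.2  124. ]
(array([-29.16,  -3.92,  -0.94]), np.float64(0.074))
1,7,24,-28,-0.01,0,-0.01,
1,7,23,-28,-0.01,0,-0.01,
1,6,25,-27,-0,0,-0.01,
1,6,24,-28,-0.01,0,-0.02
-- [0.451 0.102 0.231]
1,-13,6,16,0.1,-0.02,0.13,
1,-12,10,16,0.09,-0.02,0.12,
1,-10,13,15,0.1,-0.02,0.13,
1,-8,15,14,0.09,-0.02,0.12,
1,-6,17,13,0.1,-0.02,0.13,
1,-4,19,11,0.1,-0.02,0.12,
1,-1,20,9,0.09,-0.02,0.13,
1,3,21,7,0.1,-0.02,0.12,
1,4,21,5,0.09,-0.02,0.13,
1,8,20,3,0.1,-0.02,0.12
-- [0.652 0.152 0.155]
```

Call:
drive_tool:
  series: [1,7,24,-28,-0.01,0,-0.01,1,7,23,-28,-0.01,0,-0.01,1,6,25,-27,0,0,-0.01,1,6,24,-28,-0.01,0,-0.02]

```text
t: 16.4
eef_pos: [0.4522, 0.1015, 0.2276]
tool_rot: [0.259, 0.032, 0.965, -0.011]
contact_force: [0.4, -0.5, 0.7]
gripper_width: 1.0
```

Call:
drive_tool:
  series: [0.6,-13,6,16,0.1,-0.02,0.13,0.6,-12,10,16,0.09,-0.02,0.12,0.6,-10,13,15,0.1,-0.02,0.13,0.6,-8,15,14,0.09,-0.02,0.12,0.6,-6,17,13,0.1,-0.02,0.13,0.6,-4,19,11,0.1,-0.02,0.12,0.6,-1,20,9,0.09,-0.02,0.13,0.6,3,21,7,0.1,-0.02,0.12,0.6,4,21,5,0.09,-0.02,0.13,0.6,8,20,3,0.1,-0.02,0.12,0.6,0,0,0,0,0,0]

```text
t: 17.77
eef_pos: [0.645, 0.1572, 0.1465]
tool_rot: [0.26, 0.661, 0.646, -0.28]
contact_force: [0.3, 0.3, -1.0]
gripper_width: 0.798
```

```bash
python3 - <<'E'
from h import *
p,R,o=cur();print(inS(p),np.round(o['q'],2))
plan(.6,(S(-92,-2,28),rot(0,np.radians(45)),6))
E
```

```text
[-199.4  -10.6  125.5] [-0.32  0.84 -0.45  1.44  0.85  1.62 -1.04]
0.6,-1,1,24,0,-0,0.01,
0.6,-2,1,24,0.01,-0,0,
0.6,-1,1,24,-0,-0,0.01,
0.6,-1,1,25,0,-0,0.01,
0.6,-1,2,24,0,-0,0.01,
0.6,-2,1,24,0.01,-0,0
-- [0.646 0.049 0.049]
```

Call:
drive_tool:
  series: [0.6,-1,1,24,0,0,0.01,0.6,-2,1,24,0.01,0,0,0.6,-1,1,24,0,0,0.01,0.6,-1,1,25,0,0,0.01,0.6,-1,2,24,0,0,0.01,0.6,-2,1,22,0.01,0,0,0.6,0,0,0,0,0,0]

```text
t: 18.65
eef_pos: [0.6443, 0.0484, 0.0516]
tool_rot: [0.258, 0.676, 0.63, -0.282]
contact_force: [-0.2, 0.5, 0.5]
gripper_width: 0.801
```

```bash
python3 - <<'E'
from h import *
p,R,o=cur();print(inS(p),R.apply([0,1,0])@ex,R.apply([0,1,0])[2],np.degrees(np.arccos(-R.apply([0,0,1])[2])))
snap('side','s10');print(fit('s10',[-29,-4,-1]))
E
```

```text
[-90.9  -3.5  30.6] 0.0009924275404285564 -0.006042011576383344 44.92335519654519
(array([-28.68,  -4.22,  -1.25]), np.float64(0.059))
```

Call:
drive_tool:
  series: [0.6,0,0,4,0,0,0,0.6,-3,0,3,0,0,0,0.6,-3,0,3,0,0,0,0.6,-3,0,3,0,0,0,0.6,-2,0,2,0,0,0,0.6,-2,0,2,0,0,0,0.6,-2,0,2,0,0,0,0.6,-2,0,2,0,0,0,0.6,-2,0,2,0,0,0,0.6,-2,0,2,0,0,0,0.6,0,0,0,0,0,0,0.6,0,0,0,0,0,0]

```text
t: 20.2
eef_pos: [0.6425, 0.0187, 0.0498]
tool_rot: [0.258, 0.676, 0.631, -0.28]
contact_force: [0.3, 0.3, -0.1]
gripper_width: 0.802
```

```bash
python3 - <<'E'
from h import *
p,R,o=cur();print(inS(p),o['contact_force'])
snap('side','s11');print(fit('s11',[-15,-4,-1]))
E
```

```text
[-61.1  -3.1  28.8] [ 0.3029751   0.34786287 -0.08780854]
(array([-21.24,  -4.03,  -2.48]), np.float64(0.185))
```

Call:
drive_tool:
  series: [0.6,-1,0,1,0,0,0,0.6,-2,0,2,0,0,0,0.6,-2,0,2,0,0,0,0.6,-2,0,2,0,0,0,0.6,-1.5,0,1.5,0,0,0,0.6,-1,0,1,0,0,0,0.6,0,0,0,0,0,0,0.6,0,0,0,0,0,0]

```text
t: 21.25
eef_pos: [0.6416, 0.0053, 0.0498]
tool_rot: [0.258, 0.676, 0.631, -0.28]
contact_force: [-0.5, 0.3, -0.3]
gripper_width: 0.8
```

```bash
python3 - <<'E'
from h import *
p,R,o=cur();print(inS(p),o['contact_force'])
snap('side','s12');print(fit('s12',[-8,-4,-1]),linefit('s12',-115,-90))
E
```

```text
[-47.7  -3.1  28.8] [-0.45083028  0.29960884 -0.31408618]
(array([-9.83, -3.95, -1.94]), np.float64(0.206)) [(np.int64(-115), -1.6), (np.int64(-105), -2.3), (np.int64(-95), -2.1)]
```

Call:
drive_tool:
  series: [0.6,-1,0,1,0,0,0,0.6,-1,0,1,0,0,0,0.6,-1,0,1,0,0,0,0.6,0,0,0,0,0,0,0.6,0,0,0,0,0,0,0.6,4,0,-4,0,0,0,0.6,20,0,-20,0,0,0,0.6,0,0,-40,0,0,0,0.6,0,0,-30,0,0,0]

```text
t: 22.42
eef_pos: [0.6472, 0.0887, 0.1002]
tool_rot: [0.258, 0.675, 0.633, -0.279]
contact_force: [0.1, 0.6, 0.5]
gripper_width: 0.799
```

```bash
python3 - <<'E'
from h import *
p,R,o=cur();print(inS(p),o['contact_force'])
snap('side','s13');print(fit('s13',[-5,-4,-1]),linefit('s13',-115,-90))
b=snap('top','t13')['pixels'];w=snap('wrist','w13')['pixels'];a=np.load('pics/s13.npz')['pixels']
f=lambda i,w,h:cv2.resize(cv2.convertScaleAbs(i,alpha=1.6),(w,h),interpolation=cv2.INTER_CUBIC)
cv2.imwrite('pics/c8.png',np.hstack([f(a[160:250,210:310],400,360),f(b[150:213,280:350],400,360)]))
E
```

```text
[-131.3   -3.5   79.2] [0.11959714 0.60306576 0.51683175]
(array([-6.14, -4.25, -0.98]), np.float64(0.064)) [(np.int64(-115), -2.1), (np.int64(-105), -2.3), (np.int64(-95), -2.2)]
```

View pics/c8.png

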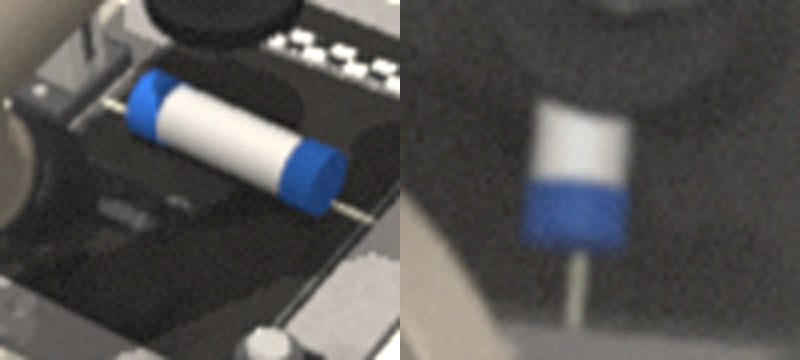

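The crops show the tube lying parallel to the line, the near cap (575,213) slightly left of the line (579,255). I'll convert that to millimetres.

```bash
python3 - <<'E'
from h import *
g=lambda u,v,z:inS(pt('t13',280+(u-400+.5)/5.714-.5,150+(v+.5)/5.714-.5,z))
print(g(576,213,.045),g(582,150,.043),'edges',g(525,213,.045),g(628,213,.045),'line',g(579,255,.021),g(574,325,.021),linefit('t13',-110,-90))
E
```

```text
[ -4.5 -69.1  24. ] [ -4.2 -38.7  22. ] edges [-28.  -71.3  24. ] [ 19.5 -66.8  24. ] line [ -0.5 -84.5  -0. ] [ 1.000e-01 -1.179e+02 -0.000e+00] [(np.int64(-110), -0.6), (np.int64(-100), -0.3), (np.int64(-90), -0.4)]
```

Call:
drive_tool:
  series: [0.6,0,0,30,0,0,0,0.6,0,0,40,0,0,0,0.6,-8,0,8,0,0,0,0.6,-7,0,7,0,0,0,0.6,-3,0,3,0,0,0,0.6,-1,0,1,0,0,0,0.6,0,0,0,0,0,0]

```text
t: 23.45
eef_pos: [0.6421, 0.0088, 0.0503]
tool_rot: [0.258, 0.676, 0.631, -0.279]
contact_force: [0.1, 0.4, -0.3]
gripper_width: 0.797
```

```bash
python3 - <<'E'
from h import *
p,R,o=cur();print(inS(p),R.apply([0,1,0])@ex,o['contact_force'])
E
```

```text
[-51.2  -2.9  29.3] -0.0023234328917582686 [ 0.13406322  0.37007556 -0.34967929]
```

Call:
drive_tool:
  series: [0.6,-1.5,0,1.5,0,0,0,0.6,-1.5,0,1.5,0,0,0,0.6,-1,0,1,0,0,0,0.6,-1,0,1,0,0,0,0.6,-1,0,1,0,0,0,0.6,-0.7,0,0.7,0,0,0,0.6,-0.5,0,0.5,0,0,0,0.6,0,0,0,0,0,0,0.6,0,0,0,0,0,0]

```text
t: 24.58
eef_pos: [0.6411, -0.0021, 0.0498]
tool_rot: [0.258, 0.676, 0.631, -0.28]
contact_force: [-0.5, 0.1, 0.7]
gripper_width: 0.804
```

Call:
drive_tool:
  series: [0.6,4,0,-4,0,0,0,0.6,20,0,-20,0,0,0,0.6,0,0,-40,0,0,0,0.6,0,0,-30,0,0,0]

```text
t: 25.08
eef_pos: [0.6471, 0.0855, 0.1002]
tool_rot: [0.258, 0.675, 0.633, -0.279]
contact_force: [-0.2, -0.7, -0.0]
gripper_width: 0.803
```

```bash
python3 - <<'E'
from h import *
p,R,o=cur();print(inS(p))
snap('side','s14');snap('top','t14');print(fit('s14',[-3,-4,-1]),linefit('s14',-115,-90))
# retreat then to above shutter, upright, shut
plan(-1,(S(-200,-60,190),rot(0,np.radians(20)),6),(S(-160,-140,110),rot(0,0),5))
E
```

```text
[-128.1   -3.4   79.2]
(array([-3.33, -3.91, -1.18]), np.float64(0.057)) [(np.int64(-115), -2.2), (np.int64(-105), -2.3), (np.int64(-95), -2.1)]
-1,-4,-10,-21,0,0.07,0,
-1,-3,-9,-22,0,0.07,0,
-1,-2,-10,-21,0,0.07,0,
-1,0,-9,-22,0,0.07,0,
-1,2,-10,-22,0,0.08,0.01,
-1,3,-9,-21,0,0.07,-0
-- [0.596 0.161 0.211]
-1,-2,-16,18,0,0.07,-0,
-1,-4,-16,17,0,0.07,-0,
-1,-4,-16,18,0,0.07,-0,
-1,-6,-16,16,0,0.07,-0,
-1,-7,-16,17,0,0.07,-0
-- [0.513 0.127 0.131]
```

The tube sits about 1.2 mm short of the line and parallel to it, and the gripper is clear of it. Next is the shutter.

Call:
drive_tool:
  series: [-1,-4,-10,-21,0,0.07,0,-1,-3,-9,-22,0,0.07,0,-1,-2,-10,-21,0,0.07,0,-1,0,-9,-22,0,0.07,0,-1,2,-10,-22,0,0.08,0,-1,3,-9,-21,0,0.07,0,-1,-2,-16,18,0,0.07,0,-1,-4,-16,17,0,0.07,0,-1,-4,-16,18,0,0.07,0,-1,-6,-16,16,0,0.07,0,-1,-7,-16,17,0,0.07,0,-1,0,0,0,0,0,0]

```text
t: 26.68
eef_pos: [0.5106, 0.1176, 0.1277]
tool_rot: [-0.002, 0.732, 0.681, -0.005]
contact_force: [0.5, 0.2, 0.2]
gripper_width: 0.003
```

```bash
python3 - <<'E'
from h import *
p,R,o=cur();print(inS(p),o['contact_force'],o['gripper_width'],np.round(o['q'],2))
print(inS([.5157,.1276,.058]))
plan(-1,(S(-159.5,-139,68),rot(0,0),3))
E
```

```text
[-150.4 -141.9  106.7] [0.51897802 0.22377555 0.15253839] 0.0025476918331474334 [ 0.25  0.51 -0.75  1.98  0.46  0.84 -0.83]
[-160.7 -137.4   37. ]
-1,3,1,13,-0,0,-0,
-1,3,1,13,-0.01,0,-0,
-1,3,1,13,0,0,-0
-- [0.514 0.126 0.089]
```

Call:
drive_tool:
  series: [-1,3,1,13,0,0,0,-1,3,1,13,-0.01,0,0,-1,3,1,12,0,0,0,-1,0,0,3,0,0,0,-1,0,0,3,0,0,0,-1,0,0,3,0,0,0,-1,0,0,2,0,0,0,-1,0,0,0,0,0,0]

```text
t: 27.68
eef_pos: [0.5163, 0.1288, 0.0807]
tool_rot: [0.003, 0.731, 0.682, 0.001]
contact_force: [0.1, -0.3, -0.0]
gripper_width: -0.003
```

Call:
drive_tool:
  series: [-1,0,0,2,0,0,0,-1,0,0,2,0,0,0,-1,0,0,0,0,0,0]

```text
t: 28.05
eef_pos: [0.5165, 0.1289, 0.0767]
tool_rot: [0.003, 0.731, 0.682, 0.001]
contact_force: [0.3, -0.5, 3.2]
gripper_width: 0.001
```

Call:
drive_tool:
  series: [-1,0,0,2,0,0,0,-1,0,0,1.5,0,0,0,-1,0,0,0,0,0,0]

```text
t: 28.42
eef_pos: [0.5166, 0.129, 0.074]
tool_rot: [0.003, 0.731, 0.682, 0.001]
contact_force: [-2.9, -2.5, 13.8]
gripper_width: 0.0
```

Call:
drive_tool:
  series: [-1,0,0,0.8,0,0,0,-1,0,0,0,0,0,0]

```text
t: 28.68
eef_pos: [0.5166, 0.129, 0.0738]
tool_rot: [0.003, 0.731, 0.682, 0.001]
contact_force: [-6.2, -3.5, 21.1]
gripper_width: 0.003
```

```bash
python3 - <<'E'
from h import *
p,R,o=cur();print(p,o['contact_force'])
f=lambda i,w,h:cv2.resize(cv2.convertScaleAbs(i,alpha=1.6),(w,h),interpolation=cv2.INTER_CUBIC)
a=snap('side','s15')['pixels'];b=snap('wrist','w15')['pixels']
cv2.imwrite('pics/c9.png',np.hstack([f(a[160:280,200:340],420,360),f(b[100:400,100:460],380,360)]))
E
```

```text
[0.51657936 0.12900315 0.07379902] [-6.16909923 -3.49973428 21.1467158 ]
```

View pics/c9.png

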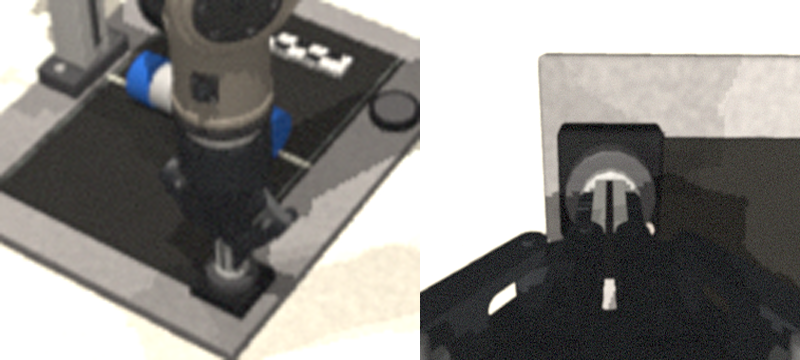

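The crops show the shut fingertips on the button (610,190), within its collar and bottomed with 21 N. Releasing and checking.

Call:
drive_tool:
  series: [-1,0,0,-2,0,0,0,-1,0,0,-4,0,0,0,-1,0,0,-10,0,0,0,-1,0,0,-30,0,0,0,-1,20,0,-40,0,0,0,-1,50,0,-20,0,0,0,-1,50,0,0,0,0,0,-1,0,0,0,0,0,0,-1,0,0,0,0,0,0]

```text
t: 29.9
eef_pos: [0.5238, 0.2483, 0.1777]
tool_rot: [0.003, 0.731, 0.682, 0.001]
contact_force: [-0.5, -0.6, 0.3]
gripper_width: -0.0
```

```bash
python3 - <<'E'
from h import *
p,R,o=cur();print(inS(p),o['contact_force'],o['t'])
f=lambda i,w,h:cv2.resize(cv2.convertScaleAbs(i,alpha=1.6),(w,h),interpolation=cv2.INTER_CUBIC)
a=snap('side','s16')['pixels'];b=snap('top','t16')['pixels'];print(fit('s16',[-3,-4,-1]))
cv2.imwrite('pics/c10.png',np.hstack([f(a[120:290,160:380],410,317),f(b[90:245,220:405],380,317)]))
E
```

```text
[-281.6 -138.   156.7] [-0.53646115 -0.57320377  0.29106721] 29.9
(array([-3.03, -3.93, -1.44]), np.float64(0.383))
```

```bash
python3 - <<'E'
from h import *
g=lambda n:np.load(f'pics/{n}.npz')['pixels'].astype(int)
a,b=g('top0'),g('t16')
for n,(r0,r1,c0,c1) in dict(bar=(135,200,352,372),cap=(208,236,336,362),button=(196,218,238,262),blower=(185,212,430,460)).items():
    print(n,np.abs(a[r0:r1,c0:c1]-b[r0:r1,c0:c1]).mean().round(1))
bot.hand_in()
E
```

```text
bar 11.1
cap 13.3
button 17.6
blower 16.9
the job is handed in; nothing more can be done
```

I rolled the tube to the white line, let go of it, pressed the shutter fully and let it up, then handed the job in at about 30 s (limit 54 s).

- **Tube:** it rests about 1.2 mm short of the line and within about 0.01 rad of parallel. The last unobstructed check was the side camera. The top camera agreed with it to about 0.3 mm one push earlier. After the shutter press the side view was partly blocked by the arm and showed no movement.
- **Gripping the tube:** pushing alone left it about 0.04 rad askew, so I closed the gripper on its near cap and turned it straight on the mat. I then let go and rolled it the rest of the way. While I held it, the wrist read about 3 N of downward load, so part of its weight may have been on the gripper. I don't believe it was lifted.
- **Shutter:** the fingertips stopped at the fully-down height (TCP z 0.074 m), with force rising to 21 N. I then withdrew and the force went back to zero. I did not check the button's return in a picture.
- **Things to leave alone:** I felt no unexpected contact forces, and in the last pictures I viewed the scale bar and lens cap looked undisturbed.
- **Checks that failed:** the final picture was refused because the 12-picture limit was reached. A last image comparison was inconclusive: every checked area differed by 11–18 grey levels, probably from noise and shadow.

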